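# Set out the tools of the tortilla station

## Robot

A 6-joint arm with a two-finger parallel gripper is mounted at the origin on the work surface. World frame = base frame: x ahead of the robot, y to its left, z up, the work surface at z = 0. Lengths are in m, angles in rad, forces in N, time in s.
With the tool pointing down it reaches from about 0.3 to 0.775 m from the base axis. Payload 14.6 kg.
Tool frame: the origin (TCP) lies at the very end of the fingers, on their centre line; the grasp point (between the pads) lies 19 mm behind it; z points along the fingers, y is the line along which they close (so a half turn about z gives the same grasp; the last joint's range is limited). The gripper opens to 94 mm and grips with 3 to 60 N. Pads are 16 mm wide; open, the fingers measure 119 mm over their backs; the gripper's body (75 mm by 177 mm) begins 78 mm behind the grasp point.
Start: joints at [-1.341, 0.3, 1.521, -0, 1.321, -0.067], TCP at [0.161, -0.526, 0.205] pointing down, gripper open.
Joint ranges: [-3.03, 3.03], [-0.79, 2.21], [0.23, 2.52], [-1.04, 4.18], [0, 3.07], [-2.55, 2.55]. Speed limits (rad/s): [2.22, 2.22, 2.57, 3.14, 3.14, 3.14].

## Interface

Orientations are given as [roll, pitch, yaw] about the fixed x, y, z axes, in that order (R = Rz(yaw) Ry(pitch) Rx(roll)).
In Python, from station import telemetry, cams, hand_in, nets gives the robot as it stands.
- The arm moves only by the tool move_arm, never from a script. Its argument "increments" is a list of rows, each a list of 4 numbers: the shift along the tool's x, y, z in m, then the turn about the tool's z in rad. In form: [[tx, ty, tz, roll], ...]. A call has 1 to 20 rows; each row shifts and turns the commanded pose from where the row before left it, along the tool's axes as they then stand; what a row does not reach is not made up. A row lasts 1/8 s, in which the tool goes at most 62.5 mm and 10.7 degrees, less where a joint would pass 70% of its speed; a pose out of reach is approached as far as the arm can. A call is refused whole if a number of a shift passes 0.0625 or a number of a turn 0.188, either way. A call with a gripper value outside its range is refused whole. "grip" is the opening, from 0 (shut) to 1 (fully open), set as the call begins (left out, the last holds). The fingers move at their own pace and stop on an object; "force" is the grip in N (left out, the last holds). Time passes only in rows, so rows that do not move let the fingers close. It gives the time, the measured TCP pose, the force, the opening and the grip force at its end, in the units of the state.
- telemetry.get_obs(): the state, without advancing time (a new reading comes with each control period).
- cams.camera(name): name is "side" or "top" or "wrist"; returns the picture (400x640x3 uint8, blue, green, red); there is no depth.
- cams.camera_model(name): a dict with "intrinsics" (3x3 intrinsics, pixels), "k1" (the pictures are not rectified: a ray, as slopes to the right and down, at radius r is drawn at 1 + k1 r^2 times it, then the intrinsics apply), "xyz" and "attitude" of the camera in the world; the wrist camera has in their place "T_tool_cam" (4x4, takes a point from camera to tool coordinates, whose origin is the TCP and whose axes are the flange's). Camera axes: x right, y up, looking along -z (the intrinsics and any distortion apply to the point x, -y, -z); pixel columns grow to the right and rows downward; lengths in m; the calibration is good to about 2 mm. A picture is of the moment at which its call begins: read the wrist's pose just before it. camera_model takes no time and is no camera call.
- hand_in(): hands the job in; it is judged then, once.
Trained networks look in the newest picture that a camera, given by its name, has taken for a name from the list of things; names that differ only in an ending like _2 or _b are one class to them, and where a whole thing is asked for, a point or a joint stands for the part that bears it (a point fixed in the world has none). Each returns a list of dicts, best first, with "conf" (0 to 1); they miss things now and then, are a little off and sometimes report something else, mostly with a low value. They report only what shows in the picture. A call takes as long as a camera call. They do not tell look-alikes from the thing itself.
- nets.search_frame(camera, query): "extent" ([left, top, right, bottom] in pixels, round what is visible of it).
- nets.mark_of(camera, query): "centre" ([column, row] in pixels: a listed point, or the origin of a listed thing).
The state is a dict: "time_s": time; "qpos": joint angles; "joint_vel": joint speeds; "tau": joint torques, N m; "ee_pos": TCP position; "eef_rot": TCP orientation; "force": force on the tool from outside, world axes, zero at the start; "moment": the same for the moment, N m; "grip_width": finger opening in m; "grip_force": force on a finger pad.
Only numpy, scipy, OpenCV 4.12 (cv2) and the standard library are available. Lean on these libraries where they do the work, as an engineer would, in place of code of your own. Each camera call takes 0.05 s, during which the arm holds its last target. There are 200 camera calls.

## Task

Set up the tortilla station. On the white cutting board lay the bench scraper flat in the middle of the front half (the half nearer the robot) and the black brush flat behind it in the middle of the back half, both lying along the board's long side; on the steel shelf level with the board's middle, stand the squeeze bottle upright midway in the gap between griddle and board, and the salt shaker upright midway in the gap between board and tortilla press. Set things down rather than dropping them, and leave the pepper mill, jar and bowl where they are.

Things in the scene. Friction and masses are not known exactly. Their poses are not given: they have to be found in the camera images.
- scraper_mid (a point): Steel bench scraper lying flat, 92 mm (its x) by 150 mm (its y), 220 g. The +x edge is rolled into a handle: a tube 24 mm across along y, blue-sleeved, its axis 34 mm to +x of this point and 12 mm above the underside. The rest is a flat 3 mm blade on the underside, out to 46 mm at -x. Point: middle of the outline, 12 mm up. At the start the handle faces away from the robot.
- brush_mid (a point): Black silicone basting brush lying flat, 210 mm long along its y, 14 mm thick; the plain handle is 16 mm wide from 105 mm at -y to 25 mm at +y, the head at +y is 36 mm wide. Mass about 70 g, balance within 15 mm of this point. This point is the middle of its length, 7 mm above the underside.
- bottle_mid (a point): Empty squeeze bottle, clear plastic with red cap and pointed red nozzle, standing upright: 150 mm tall, body 56 mm across and straight-sided from the foot to 105 mm up, about 60 g. This point is on its axis half-way up, 75 mm above the foot; its z is up.
- shaker_mid (a point): Salt shaker, bright steel with a domed green lid, standing upright: 90 mm tall, 44 mm across, straight-sided to 70 mm up, about 140 g. This point is on its axis half-way up, 45 mm above the foot; its z is up.
- board: White polyethylene cutting board, fixed, flat on the steel shelf: 200 mm deep (its x, pointing away from the robot) by 300 mm long (its y) by 15 mm thick. Its front half is the half nearer the robot (-x), its back half the other (+x). Origin at the centre of the underside. The steel shelf is at height 0.
- griddle: Electric griddle, fixed, to the left or to the right of the board: black body with dark steel plate and a silver control panel at the front, 280 mm deep (its x) by 224 mm wide (its y) by 78 mm high. Origin at the centre of the underside. Between its side and the board's side is a gap of 100 to 120 mm.
- press: Round cast aluminium tortilla press, fixed, closed, on the other side of the board from the griddle: plates 216 mm across, 38 mm high, hinge lugs at the back (+x) and front, lever folded over the top up to 75 mm high. Origin at the centre of the plates, on the shelf. The gap between it and the board's side is 100 to 120 mm.
- mill_mid (a point): Bystander: dark wooden pepper mill, 52 mm across, 139 mm tall, behind the board; leave alone. Point on its axis, 65 mm up.
- jar_mid (a point): Bystander: amber glass jar with yellow lid, 68 mm across, 95 mm tall, in front of the griddle or press; leave alone. Point on its axis, half-way up.
- bowl_mid (a point): Bystander: small blue bowl, 110 mm across, 45 mm high, in front of the griddle or press; leave alone. Point on its axis, 22 mm up.
Mind the look-alikes: they are no part of the job. What is shaped like the part that bears scraper_mid but pink is not meant.

How it is judged:
By the outcome, as a careful person would: the job done as asked, in the order asked, and still so for the second after the job is handed in, with the robot touching nothing.
It also fails if it takes over 120 s, if anything falls off the work surface, if the arm or the gripper's body presses on something with over 40 N, if the wrist force passes 120 N, or if a joint passes its speed limit or range.

## Working session

There is one attempt and no reset: what is moved stays moved. The work goes in short steps, Python scripts to look and compute and a tool call to move; the robot and the scene stay as the last step left them, time stands still between calls to the robot, and variables do not carry over. Pictures are saved under pics/ and viewed, at most 14 in all, crops included, and the job is handed in when it is done.

Besides the shell and the picture viewer there is one more tool, called after "Emit:" as name(argument=value, ...) on one line, values as JSON. move_arm: Moves the arm, as the interface text tells. Its arguments: {"type":"object","properties":{"increments":{"type":"array"},"grip":{"type":"number"},"force":{"type":"number"}},"required":["increments"]}

```bash
mkdir -p pics; cat > h.py <<'E'
import numpy as np, cv2
from scipy.spatial.transform import Rotation as R
from station import telemetry, cams, nets
def cam_pose(name, obs=None):
    m=cams.camera_model(name)
    if 'T_tool_cam' in m:
        o=obs or telemetry.get_obs(); T=np.eye(4); T[:3,:3]=rot(o['eef_rot']); T[:3,3]=o['ee_pos']
        T=T@np.array(m['T_tool_cam']); return m,T[:3,:3],T[:3,3]
    return m,rot(m['attitude']),np.array(m['xyz'])
def rot(a):
    a=np.array(a,float)
    return a if a.shape==(3,3) else R.from_euler('xyz',a).as_matrix()
def ray(name,px,obs=None):
    m,Rm,p=cam_pose(name,obs); K=np.array(m['intrinsics'],float)
    d=cv2.undistortPoints(np.array([[px]],float),K,np.array([m['k1'],0,0,0],float))[0,0]
    return p,Rm@np.array([d[0],-d[1],-1])
def at(name,px,z,obs=None):
    p,d=ray(name,px,obs); return p+d*(z-p[2])/d[2]
def proj(name,P,obs=None):
    m,Rm,p=cam_pose(name,obs); c=Rm.T@(np.array(P)-p); s=np.array([c[0],-c[1]])/-c[2]
    s=s*(1+m['k1']*(s@s)); K=np.array(m['intrinsics']); return (K[:2,:2]@s+K[:2,2])
E
python3 - <<'E'
from h import *
print(telemetry.get_obs())
for n in ['top','side']:
    print(n,{k:(np.round(v,4).tolist() if not isinstance(v,str) else v) for k,v in cams.camera_model(n).items()})
    cv2.imwrite(f'pics/{n}0.png',cams.camera(n))
Z=dict(scraper_mid=.012,brush_mid=.007,bottle_mid=.075,shaker_mid=.045,board=0,griddle=0,press=0,mill_mid=.065,jar_mid=.047,bowl_mid=.022)
for n in ['top','side']:
  for q,z in Z.items():
    for r in nets.mark_of(n,q)[:3]:
        if r['conf']>.2: print(n,q,round(r['conf'],2),np.round(r['centre']),np.round(at(n,r['centre'],z),3))
E
```

```text
{'time_s': 0.0, 'qpos': array([-1.34060165e+00,  3.00528819e-01,  1.52160090e+00, -1.42309583e-05,
        1.32066907e+00, -6.65576222e-02]), 'joint_vel': array([-0.00066335, -0.00099653,  0.00058103, -0.00113691,  0.00016222,
       -0.00042438]), 'tau': array([-7.77921869e-04, -5.31808770e+01, -3.52731442e+01,  7.08282413e-02,
        2.46154441e-02, -1.17549002e-04]), 'ee_pos': array([ 0.16078426, -0.52569736,  0.20484628]), 'eef_rot': array([-3.14038827e+00, -6.64650674e-05,  2.96755794e-01]), 'force': array([ 0.02975024,  0.71408937, -0.06143935]), 'moment': array([-0.04279267, -0.03946734, -0.01692976]), 'grip_force': 0.0, 'grip_width': 0.09394954747622429}
top {'intrinsics': [[460.4253, 0.0, 320.0773], [0.0, 460.4253, 194.9379], [0.0, 0.0, 1.0]], 'k1': -0.1073, 'xyz': [0.2677, 0.0102, 1.6218], 'attitude': [0.1432, -0.0036, -1.5919]}
side {'intrinsics': [[380.7506, 0.0, 319.214], [0.0, 380.7506, 198.1973], [0.0, 0.0, 1.0]], 'k1': -0.0559, 'xyz': [0.282, 1.1229, 0.7871], 'attitude': [1.0173, 0.0233, -2.9475]}
top scraper_mid 0.9 [349. 213.] [ 0.433 -0.1    0.012]
top scraper_mid
[... 691 characters left out ...]
524  0.022]
side scraper_mid 0.78 [352. 197.] [ 0.417 -0.135  0.012]
side scraper_mid 0.71 [407. 184.] [ 0.206 -0.268  0.012]
side scraper_mid 0.65 [411. 273.] [0.196 0.26  0.012]
side brush_mid 0.73 [350. 283.] [0.368 0.327 0.007]
side bottle_mid 0.79 [370. 159.] [ 0.367 -0.35   0.075]
side shaker_mid 0.76 [342. 227.] [0.422 0.115 0.045]
side board 0.96 [291. 207.] [ 0.641 -0.044  0.   ]
side griddle 0.71 [305. 167.] [ 0.661 -0.38   0.   ]
side griddle 0.25 [368. 158.] [ 0.39  -0.519  0.   ]
side press 0.61 [250. 272.] [0.672 0.324 0.   ]
side mill_mid 0.91 [237. 206.] [0.802 0.073 0.065]
side jar_mid 0.78 [328. 333.] [0.393 0.541 0.047]
side bowl_mid 0.64 [370. 152.] [ 0.381 -0.529  0.022]
```

View pics/top0.png

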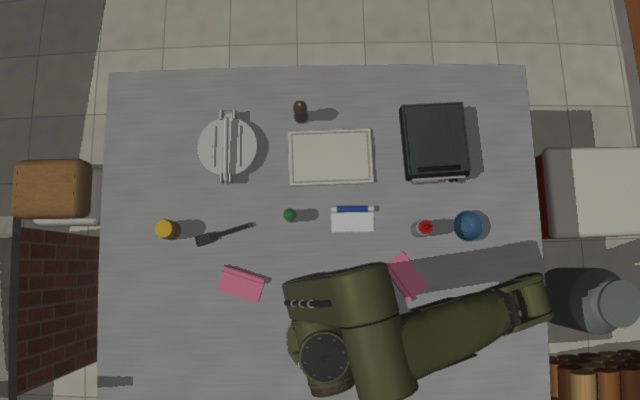

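View pics/side0.png

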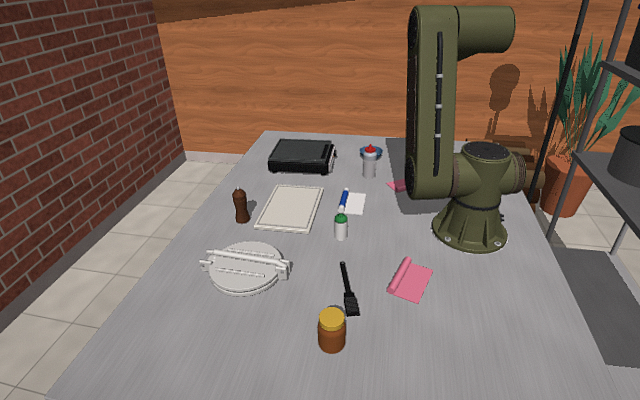

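The top view shows the board at (330,157), the griddle to its right at (435,142) and the press to its left at (228,147). The blue-handled scraper is at (353,218), the brush at (225,234), the red-capped bottle at (425,228) and the green-lidded shaker at (290,215). The pink scrapers at (242,281) and (405,275) are decoys. The side view agrees.

Emit:
move_arm(increments=[[0,0,0,-0.182],[0,0,0,-0.182],[0,0,0,-0.182],[0,0,0,-0.182],[0,0,0,-0.182],[0,0,0,-0.182],[0,0,0,-0.182],[0.0426,0.029,-0.01,0],[0.0426,0.029,-0.01,0],[0.0426,0.029,-0.01,0],[0.0426,0.029,0,0],[0.0426,0.029,0,0],[0.0426,0.029,0,0],[0.0426,0.029,0,0],[0.0426,0.029,0,0],[0.0426,0.029,0,0],[0.0426,0.029,0,0],[0,0,0,0],[0,0,0,0]], grip=0.6)

```text
time_s: 3.48
ee_pos: [0.4506, -0.1002, 0.2354]
eef_rot: [-3.141, 0.0, 1.571]
force: [-0.4, -0.0, -0.7]
grip_width: 0.0563
grip_force: 0.0
```

```bash
cat >> h.py <<'E'
def quad(name,mask,z,obs=None):
    n,l,s,c=cv2.connectedComponentsWithStats(mask.astype(np.uint8)); i=1+s[1:,4].argmax()
    pts=cv2.findContours((l==i).astype(np.uint8),cv2.RETR_EXTERNAL,cv2.CHAIN_APPROX_NONE)[0][0][:,0]
    P=np.array([at(name,p,z,obs)[:2] for p in pts],np.float32)
    (c,sz,a)=cv2.minAreaRect(P); return np.round(c,4),np.round(sz,4),round(a,2),s[i][4]
E
python3 - <<'E'
from h import *
o=telemetry.get_obs(); print(o['time_s'],o['ee_pos'],o['eef_rot'])
print(cams.camera_model('wrist'))
w=cams.camera('wrist'); cv2.imwrite('pics/w1.png',w)
for q,z in [('scraper_mid',.012),('board',0),('shaker_mid',.045)]:
    for r in nets.mark_of('wrist',q)[:2]: print(q,round(r['conf'],2),np.round(r['centre']),np.round(at('wrist',r['centre'],z,o),3))
im=cams.camera('top'); cv2.imwrite('pics/top1.png',im)
c=im[90:200,180:500]; cv2.imwrite('pics/top1c.png',cv2.resize(c,None,fx=2.5,fy=2.5))
E
```

```text
3.475 [ 0.45060205 -0.10023947  0.23540576] [-3.14137674e+00  1.93594766e-04  1.57117364e+00]
{'intrinsics': array([[327.93964414,   0.        , 321.85404077],
       [  0.        , 327.93964414, 199.20430382],
       [  0.        ,   0.        ,   1.        ]]), 'k1': -0.04865114680194497, 'T_tool_cam': array([[ 7.63087116e-04,  9.60815010e-01,  2.77189348e-01,
         7.94470315e-02],
       [ 9.99999526e-01, -5.65753072e-04, -7.91887251e-04,
        -7.47049535e-05],
       [-6.04036431e-04,  2.77189822e-01, -9.60814986e-01,
        -1.78909864e-01],
       [ 0.00000000e+00,  0.00000000e+00,  0.00000000e+00,
         1.00000000e+00]])}
scraper_mid 0.96 [294. 182.] [ 0.415 -0.114  0.012]
board 0.68 [474. 126.] [ 0.641 -0.044  0.   ]
```

View pics/w1.png

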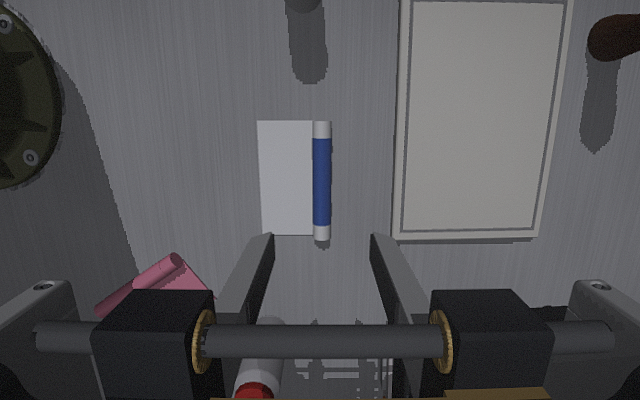

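View pics/top1c.png

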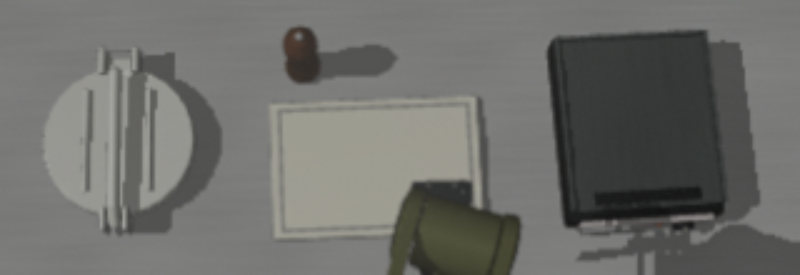

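The wrist view shows the scraper's blue sleeve at (322,138–226) and its blade edge from (257,121) to (262,235). The board's front corner is at (393,238). The top crop shows the griddle and press clear on either side of the board.

```bash
python3 - <<'E'
from h import *
im=cv2.imread('pics/top0.png'); hsv=cv2.cvtColor(im,cv2.COLOR_BGR2HSV)
m=np.zeros(im.shape[:2],bool); m[115:200,275:385]=True
# board: flood from interior via brightness; print profiles
b=m&(im.min(2)>165)
g=im.mean(2)
print('row157',g[157,280:384:1].astype(int)); print('col335',g[122:192,335].astype(int))
print('griddle row142',g[142,392:476].astype(int)); print('press row147',g[147,190:262].astype(int))
w=cv2.imread('pics/w1.png'); o=telemetry.get_obs(); h=cv2.cvtColor(w,cv2.COLOR_BGR2HSV)
bl=(h[...,0]>100)&(h[...,0]<130)&(h[...,1]>130); bl[:, :250]=0; bl[:,400:]=0
print('sleeve',quad('wrist',bl,.014,o))
for n,p,z in [('blade+y',(257,121),.003),('blade-y',(262,235),.003),('h+yend',(322,122),.02),('h-yend',(322,240),.02),('board fr',(393,238),.015),('board br',(538,238),.015)]:
    print(n,np.round(at('wrist',p,z,o),4))
for q in ['shaker_mid','mill_mid']: pass
E
```

```text
row157 [120 120 121 120 119 120 121 120 134 151 150 136 118 135 150 150 150 151
 150 149 150 150 150 149 149 149 150 150 150 149 149 150 150 149 150 149
 149 149 150 150 150 149 150 149 150 150 150 150 150 150 150 150 150 150
 149 149 150 151 150 150 150 150 150 151 150 150 150 151 150 150 150 150
 150 149 150 150 150 150 150 150 150 150 150 150 150 150 150 137 121 136
 150 134  99  78  79 103 119 120 119 119 119 118 118 119]
col335 [122 123 121 122 120 120 120 129 143 137 118 127 149 149 149 149 149 149
 150 149 149 150 150 149 148 149 149 150 150 150 150 149 150 150 149 149
 150 150 150 150 150 150 150 150 150 151 150 150 150 151 150 150 151 151
 151 151 151 143 122 134 152 135 111 114 120 122 123 122 123 123]
griddle row142 [119 120 118 120 118 118 119 119 118  90  48  31  34  47  56  42  42  55
  58  57  57  57  56  56  56  56  55  55  56  55  54  55  56  55  54  53
  54  53  53  53  53  53  52  53  54  52  52  54  54  53  53  53  54  54
  55  54  53  54  54  54  54  53  53  54  53  54  52  53  54  53  54  54
  53  46  48  60  70  76  75  76  74  76  76  76]
press row147 [118 119 119 120 119 119 121 132 144 146 146 146 145 145 146 146 146 145
 146 145 146 145 133 143 115  97 131 146 146 145 146 144 125 145 160 142
 112  88 115 141 102  94  95  94  95  94  99 144 147 144  90 101 144 145
 145 144 144 144 144 144 144 144 144 145 144 146 134  84  71  77  78  78]
sleeve (array([ 0.4506, -0.1159]), array([0.1118, 0.0217]), 89.54, np.int32(1338))
blade+y [ 0.3713 -0.04    0.003 ]
blade-y [ 0.3699 -0.1903  0.003 ]
h+yend [ 0.451  -0.0406  0.02  ]
h-yend [ 0.451  -0.1903  0.02  ]
board fr [ 0.5445 -0.1898  0.015 ]
board br [ 0.7416 -0.1911  0.015 ]
```

```bash
python3 - <<'E'
from h import *
im=cv2.imread('pics/top0.png'); g=im.mean(2)
b=np.zeros(g.shape,bool); b[118:195,280:384]=(g>128)[118:195,280:384]
b=cv2.morphologyEx(b.astype(np.uint8),cv2.MORPH_CLOSE,np.ones((7,7)))
print('board',quad('top',b,.015))
# edges by subpixel crossing at rows
def cross(row,c0,c1,th):
    v=g[row,c0:c1]; s=np.sign(v-th); i=np.where(s[:-1]*s[1:]<0)[0][0]; return c0+i+(th-v[i])/(v[i+1]-v[i])
for row in (110,125,140,155,165,175): print('gr',row,np.round(at('top',(cross(row,392,412,80),row),0.0),4))
for row in (140,150,160,170): print('bd L',np.round(at('top',(cross(row,280,293,135),row),.015),4),'R',np.round(at('top',(383-cross.__call__(row,0,1,0) if 0 else 371,row),.015),4))
p=np.zeros(g.shape,bool); p[100:190,190:262]=(g>128)[100:190,190:262]
p=cv2.morphologyEx(p.astype(np.uint8),cv2.MORPH_CLOSE,np.ones((15,15)))
p=cv2.morphologyEx(p,cv2.MORPH_OPEN,cv2.getStructuringElement(cv2.MORPH_ELLIPSE,(31,31)))
c=cv2.findContours(p,cv2.RETR_EXTERNAL,cv2.CHAIN_APPROX_NONE)[0][0][:,0]
P=np.array([at('top',q,.03)[:2] for q in c],np.float32); print('press',cv2.minEnclosingCircle(P),P.min(0),P.max(0))
E
```

```text
board (array([ 0.639 , -0.0366]), array([0.1982, 0.2982]), 1.11, np.int32(4506))
gr 110 [ 0.8116 -0.2957  0.    ]
gr 125 [ 0.7541 -0.2976  0.    ]
gr 140 [ 0.6974 -0.2998  0.    ]
gr 155 [ 0.6414 -0.3026  0.    ]
gr 165 [ 0.6044 -0.304   0.    ]
gr 175 [ 0.5676 -0.3058  0.    ]
bd L [0.7011 0.1109 0.015 ] R [ 0.6952 -0.188   0.015 ]
bd L [0.6641 0.1097 0.015 ] R [ 0.6583 -0.1865  0.015 ]
bd L [0.6275 0.1112 0.015 ] R [ 0.6216 -0.1851  0.015 ]
bd L [0.5911 0.1095 0.015 ] R [ 0.5852 -0.1837  0.015 ]
press ((0.6806839108467102, 0.33075398206710815), 0.10795824229717255) [0.57872397 0.22380069] [0.78813845 0.43609145]
```

Emit:
move_arm(increments=[[-0.0155,0.0002,0.04,0],[0,0,0.045,0],[0,0,0.045,0],[0,0,0.045,0],[0,0,0.03,0],[0,0,0.015,0],[0,0,0.009,0],[0,0,0,0],[0,0,0,0]], grip=0.6)

```text
time_s: 4.85
ee_pos: [0.4516, -0.1156, 0.0073]
eef_rot: [3.14, 0.0, 1.571]
force: [-0.1, -0.3, 0.7]
grip_width: 0.0567
grip_force: 0.0
```

Emit:
move_arm(increments=[[0,0,0,0],[0,0,0,0],[0,0,0,0],[0,0,0,0],[0,0,0,0],[0,0,0,0],[0,0,-0.02,0],[0,0,-0.04,0],[0,0,-0.05,0],[0,0,-0.05,0],[0,0,-0.05,0],[0.02,0.03,0,0],[0.02,0.03,0,0],[0.02,0.03,0,0],[0,0,0,0],[0,0,0,0]], grip=0, force=45)

```text
time_s: 6.85
ee_pos: [0.5405, -0.0556, 0.216]
eef_rot: [-3.141, -0.0, 1.571]
force: [0.3, 0.1, -2.9]
grip_width: 0.023
grip_force: 45.0
```

```bash
python3 - <<'E'
from h import *
o=telemetry.get_obs(); print(o['time_s'],o['ee_pos'],o['eef_rot'],o['grip_width'])
w=cams.camera('wrist'); cv2.imwrite('pics/w2.png',w)
E
```

```text
6.85 [ 0.54053618 -0.05561872  0.21595408] [-3.14053480e+00 -4.69259343e-05  1.57090464e+00] 0.023035222810000526
```

View pics/w2.png

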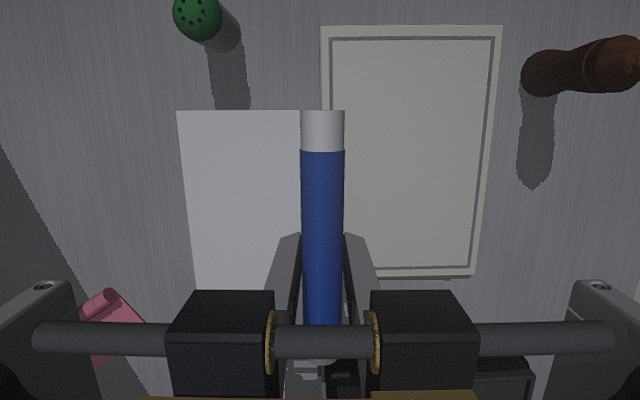

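```bash
python3 - <<'E'
from h import *
o=telemetry.get_obs()
for p in [(320.5,26),(503,25),(476,275),(345.5,276)]: print(p,np.round(at('wrist',p,.015,o),4))
w=cv2.imread('pics/w2.png').mean(2)
for r in (60,120,180,240): print(r,w[r,468:510].astype(int))
for c in (380,440): print(c,w[258:290,c].astype(int))
# expected blade corners if level, handle axis at tool y=0, z tip = axis-(.012-.0073)
e=o['ee_pos']; zu=e[2]-.0073
for y in (.0751,-.0749): print('exp',proj('wrist',[e[0]-.080,e[1]+y,zu+.003],o))
E
```

```text
(320.5, 26) [0.5391 0.105  0.015 ]
(503, 25) [0.7352 0.1088 0.015 ]
(476, 275) [ 0.7429 -0.1895  0.015 ]
(345.5, 276) [ 0.5713 -0.1898  0.015 ]
60 [127 126 130 128 129 130 129 128 128 128 127 128 129 129 130 126 129 129
 128 128 120  95  80  80  83 121 130 126 127 127 127 122  96 102 101 102
 107 100 103 102 104 102]
120 [134 131 132 131 134 130 130 128 132 132 132 131 130 131 137 117  83  79
  89 124 133 131 130 134 129 116 101 108 105 102 100 104 109 104 104 104
 104 103 107 105 106 103]
180 [132 133 131 134 132 131 133 133 122  88  83  81 113 136 129 130 128 136
 119 105 105 106 107 102 107 105 102 105 104 106 107 106 102 104 106 106
 110 103 103 107 107 106]
240 [135 127  85  85  88 114 133 132 129 129 130 112 100 102 105 105 101 103
 104 105 105 103 106 103 101 103 103 103 103 105 105 105 100 102 104 104
 106 104 103 104 103 101]
380 [130 132 133 133 131 134 134 134 130  99  77  99 127 134 132 131 131 141
 110  72  64  65  98 112 108 106 108 109  80  82  90  78]
440 [130 132 131 130 133 132 134 121  87  82  94 132 133 131 128 129 141  97
  63  71  70  69 109 106 109 107 105 108 104 104 103  83]
exp [175.66866062 114.05525858]
exp [203.70748848 342.95173065]
```

The wrist view shows the scraper held level. The board's back corners are at (503,25) and (476,275), so its yaw is about +0.02 and its centre about (0.640, −0.040).

Emit:
move_arm(increments=[[0.008,0.03,0,-0.02],[0.0073,0.03,0,0],[0,0.0235,0,0],[0,0,0.04,0],[0,0,0.045,0],[0,0,0.045,0],[0,0,0.03,0],[0,0,0.015,0],[0,0,0.008,0],[0,0,0.005,0],[0,0,0.003,0],[0,0,0,0],[0,0,0,0]])

```text
time_s: 8.52
ee_pos: [0.6246, -0.0391, 0.0259]
eef_rot: [3.141, 0.0, 1.591]
force: [-0.1, 0.4, -2.6]
grip_width: 0.0231
grip_force: 45.0
```

Emit:
move_arm(increments=[[-0.0012,-0.0005,0.002,0],[0,0,0.001,0],[0,0,0.001,0],[0,0,0,0],[0,0,0,0]])

```text
time_s: 9.15
ee_pos: [0.6239, -0.0403, 0.0216]
eef_rot: [3.142, 0.0, 1.591]
force: [-0.3, -0.3, 0.9]
grip_width: 0.0227
grip_force: 45.0
```

Emit:
move_arm(increments=[[0,0,0,0],[0,0,0,0],[0,0,0,0],[0,0,-0.02,0],[0,0,-0.05,0],[0,0,-0.05,0],[0,0,-0.05,0],[0,0,-0.04,0],[0.04,-0.032,0,0.02],[0.04,-0.032,0,0],[0.04,-0.032,0,0],[0.04,-0.032,0,0],[0.04,-0.032,0,0],[0.04,-0.032,0,0],[0.04,-0.032,0,0],[0.04,-0.032,0,0],[0,0,0,0],[0,0,0,0]], grip=0.6)

```text
time_s: 11.4
ee_pos: [0.3673, 0.2788, 0.2323]
eef_rot: [3.14, -0.0, 1.571]
force: [0.0, -0.8, 0.6]
grip_width: 0.0562
grip_force: 0.0
```

```bash
cat > look.py <<'E'
import sys
from h import *
o=telemetry.get_obs(); print(o['time_s'],o['ee_pos'],o['eef_rot'])
w=cams.camera('wrist'); cv2.imwrite(f'pics/{sys.argv[1]}.png',w)
for a in sys.argv[2:]:
    q,z=a.split('='); 
    for r in nets.mark_of('wrist',q)[:2]: print(q,round(r['conf'],2),np.round(r['centre'],1),np.round(at('wrist',r['centre'],float(z),o),4))
E
python3 look.py w3 brush_mid=.007 shaker_mid=.045 scraper_mid=.027 press=0
```

```text
11.4 [0.36734786 0.2788374  0.23233382] [ 3.14048283e+00 -4.98643637e-04  1.57122053e+00]
brush_mid 0.67 [328.  121.5] [0.3752 0.3392 0.007 ]
shaker_mid 0.83 [370.1 312.5] [0.4308 0.0994 0.045 ]
scraper_mid 0.93 [188.2 169.8] [0.2077 0.2841 0.027 ]
press 0.72 [568.9 135.1] [0.6828 0.325  0.    ]
```

View pics/w3.png

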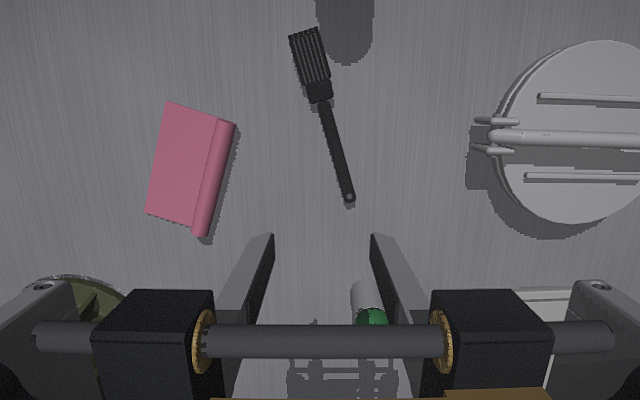

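The brush runs from its head at (304,32) to its handle end at (350,202). The press is at right and the pink decoy at left.

```bash
python3 - <<'E'
from h import *
o=telemetry.get_obs()
w=cv2.imread('pics/w3.png').max(2); m=np.zeros(w.shape,np.uint8); m[20:212,285:362]=(w<62)[20:212,285:362]; m[20:70,326:]=0
c,s,a,n=quad('wrist',m,.012,o); print(c,s,a,n)
A,B=[at('wrist',p,.010,o) for p in [(303.5,32),(351,202)]]
d=A-B; print(A,B,(A+B)/2,np.linalg.norm(d),'yaw',np.arctan2(-d[0],d[1]))
for z in (.007,): print(at('wrist',(313,97),z,o), at('wrist',(331,128),z,o),at('wrist',(323,102),z,o))
E
```

```text
[0.3748 0.3389] [0.0358 0.2076] 16.15 3068
[0.34743089 0.4374139  0.01      ] [0.40500982 0.23861906 0.01      ] [0.37622035 0.33801648 0.01      ] 0.2069655121838399 yaw 0.2819252922536434
[0.35750546 0.36702217 0.007     ] [0.37897248 0.33098068 0.007     ] [0.36930615 0.36130436 0.007     ]
```

Emit:
move_arm(increments=[[0.03,0.004,0,0],[0.0297,0.0042,0,0],[0,0,0.03,-0.141],[0,0,0.045,-0.141],[0,0,0.045,0],[0,0,0.045,0],[0,0,0.035,0],[0,0,0.016,0],[0,0,0.01,0],[0,0,0,0],[0,0,0,0]])

```text
time_s: 13.02
ee_pos: [0.3758, 0.3391, 0.0064]
eef_rot: [3.14, -0.001, 1.853]
force: [-0.4, -0.5, -0.0]
grip_width: 0.0567
grip_force: 0.0
```

Emit:
move_arm(increments=[[0,0,0.002,0],[0,0,0,0],[0,0,0,0],[0,0,0,0],[0,0,0,0],[0,0,-0.015,0],[0,0,-0.04,0],[0,0,-0.045,0.131],[0,0,-0.045,0.131],[-0.0427,0.034,-0.02,0],[-0.0427,0.034,0,0],[-0.0427,0.034,0,0],[-0.0427,0.034,0,0],[-0.0427,0.034,0,0],[-0.0427,0.034,0,0],[-0.0427,0.034,0,0],[-0.0427,0.034,0,0],[0,0,0,0],[0,0,0,0]], grip=0, force=25)

```text
time_s: 15.4
ee_pos: [0.6537, 0.003, 0.1689]
eef_rot: [-3.142, -0.0, 1.591]
force: [-0.0, 0.4, -0.7]
grip_width: 0.0156
grip_force: 25.0
```

```bash
python3 look.py w4 brush_mid=.16 mill_mid=.065 scraper_mid=.027
```

```text
15.4 [0.65374097 0.0030352  0.16894182] [-3.14154729e+00 -1.57184059e-04  1.59077064e+00]
brush_mid 0.8 [321.4 247. ] [ 0.6536 -0.0027  0.16  ]
mill_mid 0.96 [484.7 135.7] [0.7931 0.0608 0.065 ]
scraper_mid 0.63 [262.3 228.6] [ 0.5925 -0.0434  0.027 ]
```

View pics/w4.png

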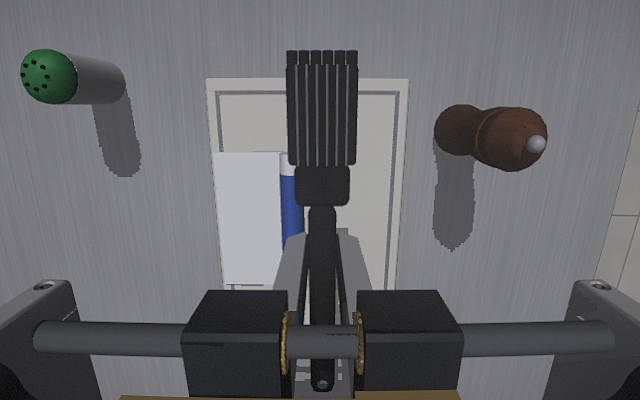

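The brush is held straight, with its head end at (322,51). The scraper lies on the board with its blade corner at (213,152), and the mill stands clear at (485,135).

```bash
python3 - <<'E'
from h import *
o=telemetry.get_obs(); print('head end',at('wrist',(321.7,51),.169+.003,o), 'handle end',at('wrist',(322,387),.169+.003,o))
for n,p,z in [('bd fl',(206,79.5),.015),('bd bl',(409,78.5),.015),('bd b',(393,290),.015),('sc corner',(213.5,152),.018),('sc edge',(222,284),.018),('h end',(288,152),.036)]: print(n,np.round(at('wrist',p,z,o),4))
E
```

```text
head end [0.65143099 0.1092414  0.172     ] handle end [ 0.65624684 -0.10102114  0.172     ]
bd fl [0.5397 0.1051 0.015 ]
bd bl [0.7357 0.11   0.015 ]
bd b [ 0.739  -0.1204  0.015 ]
sc corner [0.5437 0.0352 0.018 ]
sc edge [ 0.5427 -0.1152  0.018 ]
h end [0.621  0.0392 0.036 ]
```

Emit:
move_arm(increments=[[-0.0225,0.018,0,0],[-0.0222,0.018,0,0],[0,0,0.04,0],[0,0,0.045,0],[0,0,0.035,0],[0,0,0.015,0],[0,0,0.008,0],[0,0,0.003,0],[0,0,0,0],[0,0,0,0]])

```text
time_s: 16.85
ee_pos: [0.6914, -0.0413, 0.0233]
eef_rot: [3.14, 0.0, 1.591]
force: [0.4, -0.0, -0.8]
grip_width: 0.0154
grip_force: 25.0
```

Emit:
move_arm(increments=[[0,0,0.002,0],[0,0,0.001,0],[0,0,0.001,0],[0,0,0,0],[0,0,0,0]])

```text
time_s: 17.48
ee_pos: [0.691, -0.0413, 0.0186]
eef_rot: [3.141, 0.0, 1.591]
force: [0.1, 0.2, 1.1]
grip_width: 0.016
grip_force: 25.0
```

Emit:
move_arm(increments=[[0,0,0,0],[0,0,0,0],[0,0,-0.015,0],[0,0,-0.05,0],[0,0,-0.06,0],[0,0,-0.06,0],[0,0,-0.06,0],[-0.041,-0.036,0,0.02],[-0.041,-0.036,0,0],[-0.041,-0.036,0,0],[-0.041,-0.036,0,0],[-0.041,-0.036,0,0],[-0.041,-0.036,0,0],[-0.041,-0.036,0,0],[-0.041,-0.036,0,0],[-0.041,-0.036,0,0],[0,0,0,0],[0,0,0,0]], grip=0.4)

```text
time_s: 19.73
ee_pos: [0.368, -0.4108, 0.2642]
eef_rot: [3.141, 0.001, 1.571]
force: [-0.4, -0.2, 0.4]
grip_width: 0.0379
grip_force: 0.0
```

```bash
python3 look.py w5 bottle_mid=.075 griddle=0 bowl_mid=.022
```

```text
19.725 [ 0.36798583 -0.4107528   0.26420747] [3.14090199e+00 5.77797151e-04 1.57051780e+00]
griddle 0.76 [545.1 165.8] [ 0.681  -0.4106  0.    ]
bowl_mid 0.84 [325.9 239.3] [ 0.3741 -0.5108  0.022 ]
```

View pics/w5.png

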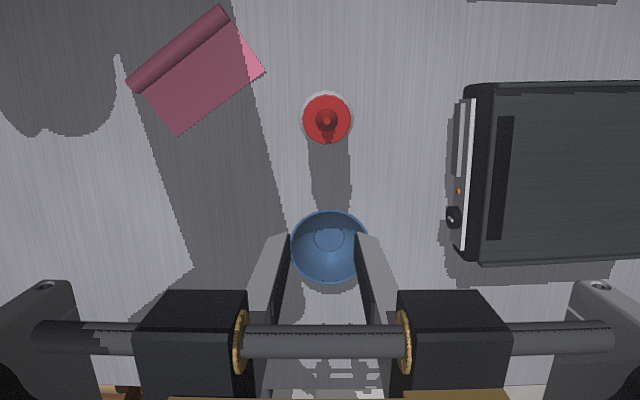

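The bottle's red cap is at (326,119), seen from almost directly above. The griddle's side edge nearest the board runs from (475,84) to (635,81).

```bash
python3 - <<'E'
from h import *
o=telemetry.get_obs(); w=cv2.imread('pics/w5.png'); h=cv2.cvtColor(w,cv2.COLOR_BGR2HSV)
m=((h[...,0]<8)|(h[...,0]>174))&(h[...,1]>170); m[160:]=0; m[:,:290]=0; m[:,370:]=0
for z in (.108,.12): print(quad('wrist',m,z,o))
for p in [(326.5,122)]: print('tip',at('wrist',p,.15,o))
for p in [(500,83),(630,80)]: print([np.round(at('wrist',p,z,o),4) for z in (.078,.06,0)])
E
```

```text
(array([ 0.3939, -0.3351]), array([0.0004, 0.003 ]), 28.28, np.int32(4))
(array([ 0.393 , -0.3349]), array([0.0004, 0.0029]), 28.28, np.int32(4))
tip [ 0.37263989 -0.34519917  0.15      ]
[array([ 0.5594, -0.3061,  0.078 ]), array([ 0.5688, -0.3049,  0.06  ]), array([ 0.6002, -0.3008,  0.    ])]
[array([ 0.7086, -0.2984,  0.078 ]), array([ 0.7253, -0.2968,  0.06  ]), array([ 0.7813, -0.2915,  0.    ])]
```

```bash
python3 - <<'E'
from h import *
o=telemetry.get_obs(); w=cv2.imread('pics/w5.png'); h=cv2.cvtColor(w,cv2.COLOR_BGR2HSV)
m=((h[...,0]<8)|(h[...,0]>172))&(h[...,1]>150)&(h[...,2]>110); m[160:]=0; m[:,:290]=0; m[:,370:]=0
m=cv2.morphologyEx(m.astype(np.uint8),cv2.MORPH_CLOSE,np.ones((25,25)))
for z in (.105,.12): print(quad('wrist',m,z,o))
E
```

```text
(array([ 0.3728, -0.3449]), array([0.0462, 0.0471]), 1.34, np.int32(1776))
(array([ 0.3726, -0.3442]), array([0.0442, 0.045 ]), 1.34, np.int32(1776))
```

Emit:
move_arm(increments=[[0.035,0.0045,0,0],[0.0313,0,0,0],[0,0,0,0],[0,0,0.03,0],[0,0,0.045,0],[0,0,0.045,0],[0,0,0.04,0],[0,0,0.025,0],[0,0,0.013,0],[0,0,0,0],[0,0,0,0]], grip=1)

```text
time_s: 21.3
ee_pos: [0.3727, -0.3452, 0.0664]
eef_rot: [3.141, 0.001, 1.571]
force: [-0.5, -0.6, -0.3]
grip_width: 0.0937
grip_force: 0.0
```

Emit:
move_arm(increments=[[0,0,0,0],[0,0,0,0],[0,0,0,0],[0,0,0,0],[0,0,0,0],[0,0,0,0]], grip=0, force=12)

```text
time_s: 22.05
ee_pos: [0.3723, -0.3447, 0.0655]
eef_rot: [3.142, 0.0, 1.571]
force: [0.5, -0.1, 1.1]
grip_width: 0.0555
grip_force: 12.0
```

Emit:
move_arm(increments=[[0,0,-0.02,0],[0,0,-0.04,0],[0,0,-0.04,0],[0,0,-0.03,0],[0.014,0.0388,0,0],[0.014,0.0388,0,0],[0.014,0.0388,0,0],[0.014,0.0388,0,0],[0.014,0.0388,0,0],[0.014,0.0388,0,0],[0.0137,0.0392,0,0],[0,0,0,0],[0,0,0,0]])

```text
time_s: 23.68
ee_pos: [0.6439, -0.2472, 0.195]
eef_rot: [-3.141, -0.0, 1.571]
force: [-0.2, -0.8, -1.5]
grip_width: 0.0554
grip_force: 12.0
```

```bash
python3 look.py w6 griddle=0 board=0
```

```text
23.675 [ 0.64385599 -0.24715198  0.19500166] [-3.14075206e+00 -2.06442101e-04  1.57080438e+00]
```

View pics/w6.png

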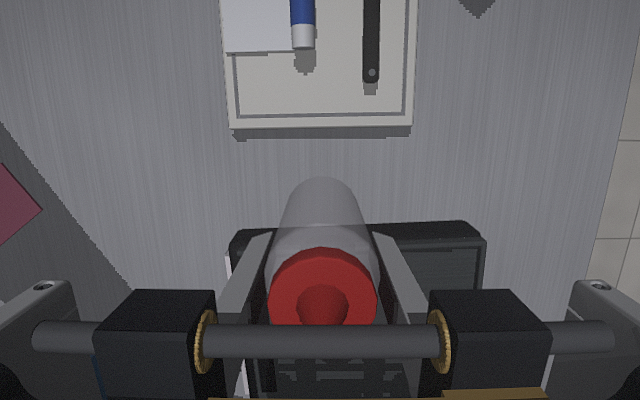

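The board's near-side edge runs from (231,129) to (411,126) and the griddle's edge from about (245,230) to (468,221). The scraper and brush lie on the board, and the bottle is upright in the grip.

```bash
python3 - <<'E'
from h import *
o=telemetry.get_obs()
for n,p,z in [('bd f',(231,129),.015),('bd b',(411,126),.015),('gr f',(245,231),.078),('gr b',(465,222),.078),('gr f6',(245,231),.068),('gr b6',(465,222),.068),('brush end',(371,82),.022),('sc corner',(226,53),.018)]: print(n,np.round(at('wrist',p,z,o),4))
w=cv2.imread('pics/w6.png').mean(2); print(w[215:240,240].astype(int),w[215:240,420].astype(int),w[120:145,320].astype(int))
E
```

```text
bd f [ 0.5457 -0.1929  0.015 ]
bd b [ 0.7401 -0.1898  0.015 ]
gr f [ 0.5692 -0.2859  0.078 ]
gr b [ 0.7828 -0.2769  0.078 ]
gr f6 [ 0.5667 -0.2899  0.068 ]
gr b6 [ 0.7875 -0.2805  0.068 ]
brush end [ 0.6941 -0.1453  0.022 ]
sc corner [ 0.5466 -0.1165  0.018 ]
[129 129 130 129 128 127 129 127 130 125 130 127 131 135 118  52  30  38
  40  31  33  42  41  36  39] [124 126 127 126 126 135 109  20  27  35  31  36  38  32  37  33  30  33
  39  37  33  40  39  37  47] [161 163 162 160 163 165 130  93  72  84  85  82  83  84  83  85  85  83
  90 129 122 123 125 125 125]
```

Emit:
move_arm(increments=[[0,0,0.03,0],[0,0,0.04,0],[0,0,0.03,0],[0,0,0.015,0],[0,0,0.008,0],[0,0,0.003,0],[0,0,0.001,0],[0,0,0,0],[0,0,0,0]])

```text
time_s: 24.95
ee_pos: [0.6445, -0.2471, 0.0689]
eef_rot: [3.141, 0.0, 1.571]
force: [0.5, 1.2, -0.9]
grip_width: 0.0556
grip_force: 12.0
```

Emit:
move_arm(increments=[[0,0,0.0015,0],[0,0,0.001,0],[0,0,0.001,0],[0,0,0,0],[0,0,0,0]])

```text
time_s: 25.58
ee_pos: [0.6444, -0.2471, 0.0656]
eef_rot: [3.141, 0.0, 1.571]
force: [-2.4, 0.7, 5.4]
grip_width: 0.0555
grip_force: 12.0
```

Emit:
move_arm(increments=[[0,0,-0.0005,0],[0,0,0,0],[0,0,0,0],[0,0,0,0],[0,0,-0.02,0],[0,0,-0.04,0],[0,0,-0.05,0],[0,0,-0.05,0],[0.036,-0.027,0,0],[0.036,-0.027,0,0],[0.036,-0.027,0,0],[0.036,-0.027,0,0],[0.036,-0.027,0,0],[0.036,-0.027,0,0],[0.036,-0.027,0,0],[0.036,-0.027,0,0],[0,0,0,0],[0,0,0,0]], grip=0.95)

```text
time_s: 27.82
ee_pos: [0.4288, 0.0407, 0.2265]
eef_rot: [3.14, 0.0, 1.571]
force: [-0.7, 0.2, 0.3]
grip_width: 0.0893
grip_force: 0.0
```

```bash
python3 look.py w7 shaker_mid=.045; python3 - <<'E'
from h import *
o=telemetry.get_obs(); w=cv2.imread('pics/w7.png'); h=cv2.cvtColor(w,cv2.COLOR_BGR2HSV)
m=(h[...,0]>45)&(h[...,0]<85)&(h[...,1]>100); m=cv2.morphologyEx(m.astype(np.uint8),cv2.MORPH_CLOSE,np.ones((9,9)))
for z in (.07,.08): print(quad('wrist',m,z,o))
E
```

```text
27.825 [0.42883665 0.04070579 0.22648656] [3.13977692e+00 1.38731772e-04 1.57108692e+00]
(array([0.4288, 0.1035]), array([0.04 , 0.041]), 89.99, np.int32(1348))
(array([0.4288, 0.104 ]), array([0.0389, 0.0398]), 89.99, np.int32(1348))
```

View pics/w7.png

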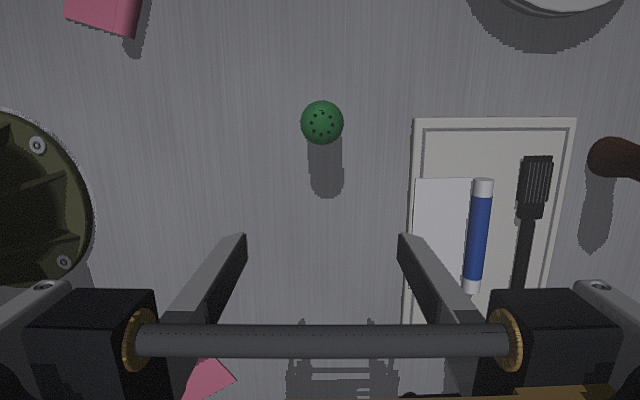

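The shaker's lid is at (322,122) and nothing is close to it. The scraper and brush are on the board as placed.

Emit:
move_arm(increments=[[0.032,0,0,0],[0.031,0,0,0],[0,0,0.03,0],[0,0,0.045,0],[0,0,0.045,0],[0,0,0.045,0],[0,0,0.025,0],[0,0,0.01,0],[0,0,0,0],[0,0,0,0]])

```text
time_s: 29.18
ee_pos: [0.4291, 0.104, 0.0264]
eef_rot: [3.14, -0.0, 1.571]
force: [-1.2, 0.4, 0.4]
grip_width: 0.0893
grip_force: 0.0
```

Emit:
move_arm(increments=[[0,0,0,0],[0,0,0,0],[0,0,0,0],[0,0,0,0],[0,0,0,0],[0,0,0,0],[0,0,0,0]], grip=0, force=25)

```text
time_s: 30.05
ee_pos: [0.4283, 0.104, 0.0255]
eef_rot: [3.142, -0.0, 1.571]
force: [0.8, 0.1, 0.3]
grip_width: 0.0435
grip_force: 25.0
```

Emit:
move_arm(increments=[[0,0,-0.02,0],[0,0,-0.04,0],[0,0,-0.05,0],[0,0,-0.02,0],[0.0102,0.0347,0,0],[0.0102,0.0347,0,0],[0.0102,0.0347,0,0],[0.0102,0.0347,0,0],[0.0102,0.0347,0,0],[0.01,0.0347,0,0],[0,0,0,0],[0,0,0,0]])

```text
time_s: 31.55
ee_pos: [0.6359, 0.1648, 0.1548]
eef_rot: [-3.14, 0.0, 1.571]
force: [-0.7, 0.3, -1.5]
grip_width: 0.0436
grip_force: 25.0
```

```bash
python3 look.py w8 press=0 mill_mid=.065 board=0
```

```text
31.55 [0.6358508  0.16484241 0.15484318] [-3.14029355e+00  2.93043046e-04  1.57083739e+00]
press 0.69 [372.6  15.6] [0.6827 0.3248 0.    ]
mill_mid 0.75 [484.5 305.3] [0.792 0.061 0.065]
board 0.83 [326.8 350.7] [ 0.6421 -0.0472 -0.    ]
```

View pics/w8.png

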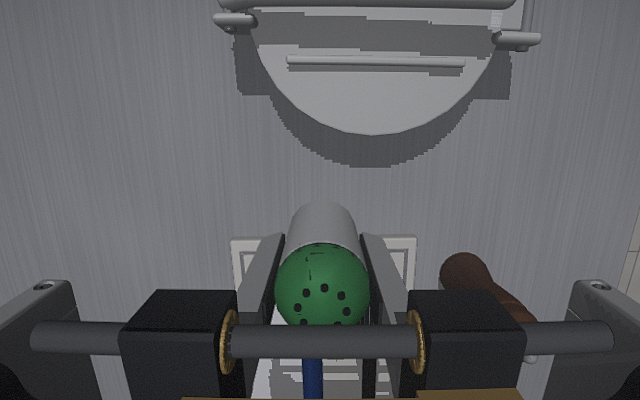

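The press's near rim is at (374,134) and the board's edge is at row 238, from column 232 to 416.

```bash
python3 - <<'E'
from h import *
o=telemetry.get_obs()
for n,p,z in [('press rim',(374,134),.038),('rim low',(374,134),.02),('bd f',(232,239),.015),('bd b',(416,236),.015)]: print(n,np.round(at('wrist',p,z,o),4))
E
```

```text
press rim [0.6829 0.2194 0.038 ]
rim low [0.6857 0.2179 0.02  ]
bd f [0.5415 0.1083 0.015 ]
bd b [0.7356 0.1118 0.015 ]
```

Emit:
move_arm(increments=[[0,0.0015,0.03,0],[0,0,0.04,0],[0,0,0.03,0],[0,0,0.015,0],[0,0,0.008,0],[0,0,0.003,0],[0,0,0.001,0],[0,0,0,0],[0,0,0,0]])

```text
time_s: 32.88
ee_pos: [0.6382, 0.165, 0.0289]
eef_rot: [3.141, -0.0, 1.571]
force: [-0.0, -0.3, -1.3]
grip_width: 0.0439
grip_force: 25.0
```

Emit:
move_arm(increments=[[0,0,0.0015,0],[0,0,0.001,0],[0,0,0.0007,0],[0,0,0,0],[0,0,0,0]])

```text
time_s: 33.5
ee_pos: [0.638, 0.165, 0.0255]
eef_rot: [3.141, -0.0, 1.571]
force: [-2.8, -1.0, 4.8]
grip_width: 0.0437
grip_force: 25.0
```

Release, lift and back away, then check from the top.

Emit:
move_arm(increments=[[0,0,-0.0005,0],[0,0,0,0],[0,0,0,0],[0,0,0,0],[0,0,-0.02,0],[0,0,-0.04,0],[0,0,-0.05,0],[0,0,-0.05,0],[0,-0.045,-0.03,0],[0,-0.045,0,0],[0,-0.045,0,0],[0,-0.045,0,0],[0,-0.045,0,0],[0,-0.045,0,0],[0,-0.02,0,0],[0,0,0,0]], grip=0.8)

```text
time_s: 35.5
ee_pos: [0.3476, 0.1652, 0.2173]
eef_rot: [3.139, -0.001, 1.572]
force: [0.1, 0.1, 0.4]
grip_width: 0.0752
grip_force: 0.0
```

```bash
python3 - <<'E'
from h import *
im=cams.camera('top'); cv2.imwrite('pics/t9.png',cv2.resize(im[90:250,140:520],None,fx=2,fy=2))
Z=dict(scraper_mid=.027,brush_mid=.022,bottle_mid=.075,shaker_mid=.045,board=0,mill_mid=.065,jar_mid=.047,bowl_mid=.022)
for n in ['top','side']:
  if n=='side': cams.camera('side')
  for q,z in Z.items():
    for r in nets.mark_of(n,q)[:3]:
        if r['conf']>.4: print(n,q,round(r['conf'],2),np.round(at(n,r['centre'],z),3))
E
```

```text
top scraper_mid 0.88 [ 0.212 -0.283  0.027]
top scraper_mid 0.79 [ 0.592 -0.027  0.027]
top scraper_mid 0.77 [0.212 0.286 0.027]
top brush_mid 0.77 [ 0.696 -0.042  0.022]
top brush_mid 0.45 [ 0.377 -0.51   0.022]
top bottle_mid 0.6 [ 0.637 -0.237  0.075]
top shaker_mid 0.71 [0.639 0.153 0.045]
top board 0.56 [ 0.638 -0.023  0.   ]
top mill_mid 0.66 [0.792 0.058 0.065]
top jar_mid 0.85 [0.399 0.536 0.047]
top bowl_mid 0.9 [ 0.386 -0.522  0.022]
side scraper_mid 0.92 [0.203 0.29  0.027]
side scraper_mid 0.85 [ 0.595 -0.042  0.027]
side scraper_mid 0.6 [ 0.208 -0.248  0.027]
side brush_mid 0.6 [ 0.695 -0.047  0.022]
side brush_mid 0.59 [ 0.601 -0.043  0.022]
side bottle_mid 0.97 [ 0.634 -0.251  0.075]
side shaker_mid 0.81 [0.626 0.17  0.045]
side board 0.75 [ 0.644 -0.062  0.   ]
side mill_mid 0.69 [0.793 0.063 0.065]
side jar_mid 0.58 [0.386 0.529 0.047]
side bowl_mid 0.46 [ 0.388 -0.526  0.022]
```

View pics/t9.png

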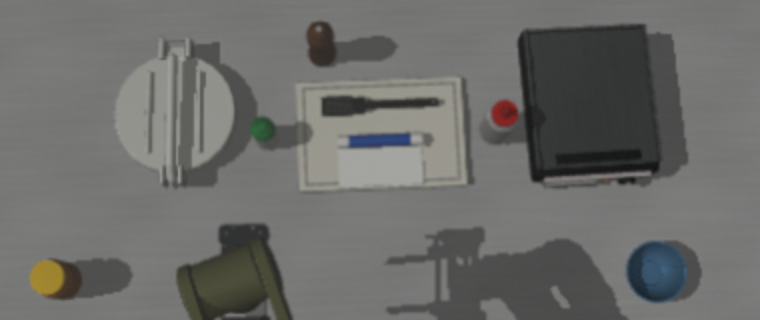

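The top view shows everything in place: scraper at (380,160) in the front half, brush at (380,103) behind it, bottle at (500,120) and shaker at (262,128), both upright. The mill, jar and bowl have not moved, and the arm is clear.

```bash
python3 -c "
from station import hand_in
print(hand_in())"
```

```text
the job is handed in; nothing more can be done
None
```

The tortilla station is set up as asked and handed in: scraper and brush on the board, bottle and shaker standing in their gaps, each within a few millimetres of its target by the camera checks, at about 36 s of the 120 s allowed.

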